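# Slide the washer carrier up under the glue gun

## Task

Set the washer carrier, with its washer, on the low end of the gluing ramp between the rails, pocket end uphill, then slide it up the ramp along the bed until its front meets the sprung stop at the top. Press it there for a moment with a light steady push (about 7 newtons on the stop; never ram it), then let go and move clear, leaving it resting in touch with the stop with the washer still in its pocket. Do not touch the glue gun or shove the roll of tape and the two loose washers about.

Things in the scene. Friction and masses are not known exactly. Their poses are not given: they have to be found in the camera images.
- carrier: Aluminium carrier, 120 mm long (x), 60 wide (y), 20 high, about 0.4 kg (varies). Origin: centre of its underside, z up. The +x half has a pocket (46 mm square, 6 deep, centre at x = +30 mm) holding the washer; flat tail face at x = -60 mm. Starts on the table, pocket end roughly towards the ramp
- handle (a point): Middle of the black block handle on the carrier, at x = -10 mm, 40 mm above the underside, near the centre of mass. The handle is 30 mm long in the carrier's x, 14 thick in y, and stands from 20 to 60 mm above the underside
- washer: Steel washer, 40 mm outside, 21 mm hole, 5 mm thick, lying loose in the carrier's pocket. Origin: centre of its underside
- bed: Fixed plywood ramp bed rising 8 degrees, 290 mm long, 86 wide. Origin: middle of the low edge on its top surface, 10 mm above the table; x uphill along the bed, y across, z square to it. Side rails 12 mm high (x = 2 to 260 mm) leave a channel 68 mm wide for the 60 mm carrier. Friction (varies; pushing takes 2 to 5 N) holds the carrier when let go
- stop: Fixed steel plate across the top of the bed, 70 mm wide, 26 high, with the stop: a rubber-tipped buffer, 16 mm round, 11 mm above the bed. Origin: middle of the plate's downhill face at bed level, 276 mm up; axes as the bed's. A screw (not measured) sets how far the tip stands out downhill: 8 to 24 mm, to be felt or seen. It is sprung, 4 N per mm, 6 mm travel. Over 20 N is ramming
- gun: Black glue gun, orange nozzle, fixed on a post behind the stop. Origin: nozzle tip, above bed x = 230 mm, 46 mm off the bed; axes as the bed's. From there it leans back uphill, 40 degrees from the bed's normal (body 44 mm thick, from 33 mm beyond the tip, up to about 180 mm off the bed). The carrier passes beneath; when home its washer lies under the nozzle
- tape: Roll of tape lying flat, 90 mm across, 24 high, loose, beside the ramp; leave alone. Origin: centre of its underside
- spare_washer: Spare 40 mm washer, 5 thick, loose on the table beside the ramp; leave alone. Origin: centre of its underside
- small_washer: Small 25 mm washer, 4 thick, loose on the table near the carrier; leave alone. Origin: centre of its underside
Mind the look-alikes: they are no part of the job. Leave any orange look-alike of the carrier alone.

How it is judged (in metres and radians):
On the way, in this order (a step that is already met when the one before it is completed fails the run):
1. the carrier lies on the bed between the rails at the low end, pocket end uphill (its centre 45 to 115 mm up the bed) (x of carrier in the frame of bed between 0.045 and 0.115 m and y of carrier in the frame of bed between -0.007 and 0.007 m and z of carrier in the frame of bed between -0.004 and 0.004 m and angle between the x axis of carrier and the x axis of bed, either way round below 0.09 rad and angle between the z axis of carrier and the z axis of bed, either way round below 0.05 rad and x of washer in the frame of bed above 0.07 m and x of washer in the frame of carrier between 0.024 and 0.036 m and y of washer in the frame of carrier between -0.006 and 0.006 m and z of washer in the frame of carrier between 0.011 and 0.018 m), for 0.2 s.
2. it slides up along the bed between the rails (its centre passes 125 to 185 mm up, still lying on the bed) (x of carrier in the frame of bed between 0.125 and 0.185 m and y of carrier in the frame of bed between -0.007 and 0.007 m and z of carrier in the frame of bed between -0.004 and 0.004 m and angle between the x axis of carrier and the x axis of bed, either way round below 0.09 rad and angle between the z axis of carrier and the z axis of bed, either way round below 0.05 rad), for 0.1 s.
3. it is pressed against the stop with 3 to 13 N for 0.3 s (contact force between carrier and stop between 3 and 13 N and y of carrier in the frame of bed between -0.007 and 0.007 m and z of carrier in the frame of bed between -0.004 and 0.004 m and angle between the x axis of carrier and the x axis of bed, either way round below 0.09 rad and angle between the z axis of carrier and the z axis of bed, either way round below 0.05 rad), for 0.3 s.
At the end, for the whole second after the job is handed in: the carrier lies on the bed between the rails (within 7 mm of the middle), its front in contact with the stop buffer (over 0.1 N), at rest and let go, the washer in its pocket (within 6 mm of the pocket's middle) and under the nozzle (within 20 mm) (contact force between carrier and stop above 0.1 N and y of carrier in the frame of bed between -0.007 and 0.007 m and z of carrier in the frame of bed between -0.004 and 0.004 m and angle between the x axis of carrier and the x axis of bed, either way round below 0.09 rad and angle between the z axis of carrier and the z axis of bed, either way round below 0.05 rad and horizontal distance between washer and gun below 0.02 m and x of washer in the frame of carrier between 0.024 and 0.036 m and y of washer in the frame of carrier between -0.006 and 0.006 m and z of washer in the frame of carrier between 0.011 and 0.018 m and linear speed of carrier below 0.01 m/s and contact force between the fingers and carrier below 0.05 N); the robot touches nothing.
It fails at once if the carrier is rammed into the stop (over 20 N) (contact force between carrier and stop above 20 N).
It fails at once if the glue gun is touched (over 1 N) (contact force between gun and anything else above 1 N).
It fails at once if a bystander (tape, spare washer, small washer) is shoved more than 20 mm (distance of any of tape, spare_washer, small_washer from where it was at the start of the episode above 0.02 m).
It also fails if it takes over 64 s, if anything falls off the work surface, if the arm or the gripper's body presses on something with over 40 N, if the wrist force passes 120 N, or if a joint passes its speed limit or range.

## Robot

A 6-joint arm with a two-finger parallel gripper is mounted at the origin on the work surface. World frame = base frame: x ahead of the robot, y to its left, z up, the work surface at z = 0. Lengths are in m, angles in degrees, forces in N, time in s.
With the tool pointing down it reaches from about 0.4 to 0.825 m from the base axis. Payload 7 kg.
Tool frame: the origin (TCP) lies midway between the tips of the shut fingers; the grasp point (between the pads) lies 19 mm behind it; z points along the fingers, y is the direction in which the jaws open and shut (so a half turn about z gives the same grasp; the last joint's range is limited). The gripper opens to 88 mm and grips with 3 to 60 N. Pads are 19 mm wide; open, the fingers measure 130 mm over their backs; the gripper's body (78 mm by 193 mm) begins 47 mm behind the grasp point.
Start: joints at [81.538, 20.546, 0.682, 0, -70.136, -16.507], TCP at [0.285, 0.612, 0.227] pointing down, gripper open.
Joint ranges: [-176.03, 176.03], [-82.01, 121.73], [-58.28, 71.71], [-173.87, 95.51], [-174.79, -0.11], [-173.66, 173.66]. Speed limits (degrees/s): [136.94, 136.94, 172.46, 180, 180, 180].

## Interface

Orientations are given as [roll, pitch, yaw] about the fixed x, y, z axes, in that order (R = Rz(yaw) Ry(pitch) Rx(roll)).
In Python, from plant import r gives the robot as it stands.
- The arm moves only by the tool carry_out, never from a script. Its argument "motion" is one flat list of numbers, 7 for each row, row after row: the turn, a rotation vector about the tool's x, y, z in degrees, then the shift along the tool's x, y, z in cm, then the finger opening in cm, from 0 to 8.76. A call has 1 to 20 rows; each row shifts and turns the commanded pose from where the row before left it, along the tool's axes as they then stand; what a row does not reach is not made up. A row lasts 1/12 s, in which the tool goes at most 41.7 mm and 7.16 degrees, less where a joint would pass 70% of its speed; a pose out of reach is approached as far as the arm can. A call is refused whole if a number of a shift passes 4.17 or a number of a turn 7.16, either way. A call with a gripper value outside its range is refused whole. The fingers move at their own pace and stop on an object; "grip_force" is the grip in N (left out, the last holds). Time passes only in rows, so rows that do not move let the fingers close. It gives the time, the measured TCP pose, the force and the opening at its end, in the units of the state.
- r.get_state(): the state, without advancing time (a new reading comes with each control period).
- r.capture(name): name is "side" or "top"; returns a dict with "pixels" (420x560x3 uint8, red, green, blue), "K" (3x3 intrinsics, pixels), "R" (3x3) and "t" (3): a world point X has camera coordinates R X + t. Camera axes: x right, y down, z forward; pixel columns grow to the right and rows downward; lengths in m; the calibration is good to about 2 mm. A picture is of the moment at which its call begins. There is no depth.
- r.close_job(): hands the job in, once; it reports no verdict.
The state is a dict: "time_s": time; "joints": joint angles; "qd": joint speeds; "joint_torque": joint torques, N m; "tcp_pos": TCP position; "eef_rot": TCP orientation; "contact_force": force on the tool from outside, world axes, zero at the start; "moment": the same for the moment, N m; "gripper_width": finger opening in m.
Only numpy, scipy, OpenCV 4.12 (cv2) and the standard library are available. Lean on these libraries where they do the work, as an engineer would, in place of code of your own. Each camera call takes 0.05 s, during which the arm holds its last target. There are 200 camera calls.

## Working session

There is one attempt and no reset: what is moved stays moved. The work goes in short steps, Python scripts to look and compute and a tool call to move; the robot and the scene stay as the last step left them, time stands still between calls to the robot, and variables do not carry over. Pictures are saved under pics/ and viewed, about 8 in all and at most 12, crops included, and the job is handed in when it is done.

Besides the shell and the picture viewer there is one more tool, called after "Request:" as a command line: name --argument value ..., lists and objects as JSON in quotes. carry_out: Moves the arm, as the interface text tells. Its arguments: {"type":"object","properties":{"motion":{"type":"array"},"grip_force":{"type":"number"}},"required":["motion"]}

```bash
ls; mkdir -p pics
python3 - <<'E'
from plant import r
import cv2,numpy as np
s=r.get_state();print(s)
for n in("side","top"):
    c=r.capture(n);cv2.imwrite(f"pics/{n}0.png",c["pixels"][:,:,::-1]);np.savez(f"{n}.npz",K=c["K"],R=c["R"],t=c["t"])
    print(n,c["K"],c["R"],c["t"],-c["R"].T@c["t"])
E
```

```text
pics
{'time_s': 0.0, 'joints': array([ 8.15350675e+01,  2.05921616e+01,  6.31473646e-01, -2.02129675e-02,
       -7.01366126e+01, -1.65073131e+01]), 'qd': array([ 0.01608474,  0.03832112,  0.13845619,  0.01447869,  0.11169122,
       -0.06725388]), 'joint_torque': array([-3.92526545e-04, -5.82717705e+01,  2.93058264e+01,  6.99741304e+00,
        6.99909084e-03, -1.47222440e-04]), 'tcp_pos': array([0.28477982, 0.61141593, 0.22559674]), 'eef_rot': array([ 1.79901310e+02, -9.43141707e-03, -2.49791215e+01]), 'contact_force': array([-0.69098663, -0.35996316, -0.6281809 ]), 'moment': array([ 0.00219306,  0.05082856, -0.01468251]), 'gripper_width': 0.08776731404938615}
side [[406.76835679   0.         281.9955216 ]
 [  0.         406.76835679 208.00431793]
 [  0.           0.           1.        ]] [[ 0.79360422 -0.60791291  0.02518406]
 [-0.31008682 -0.43972414 -0.842905  ]
 [ 0.52348687  0.66112372 -0.53747272]] [-0.45312756  0.16238873  0.76467055] [ 0.00966355 -0.70959769  0.55927942]
top [[543.75467613   0.         273.33796422]
 [  0.         543.75467613 210.13050198]
 [  0.           0.           1.        ]] [[ 0.0135931  -0.99978389  0.01572923]
 [-0.99028422 -0.01563781 -0.13817608]
 [ 0.13839219 -0.01369817 -0.99028277]] [-0.1132558   0.49951986  1.40685063] [ 0.301509   -0.08614864  1.46398306]
```

View pics/side0.png

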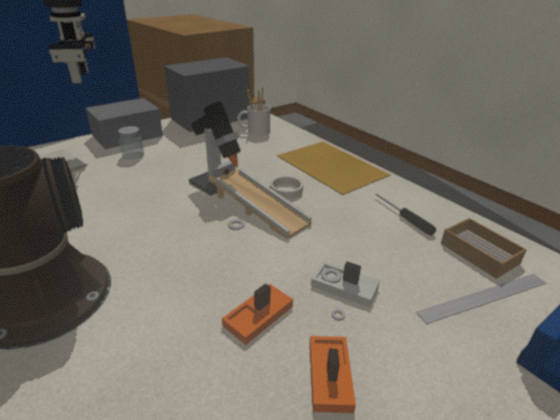

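View pics/top0.png

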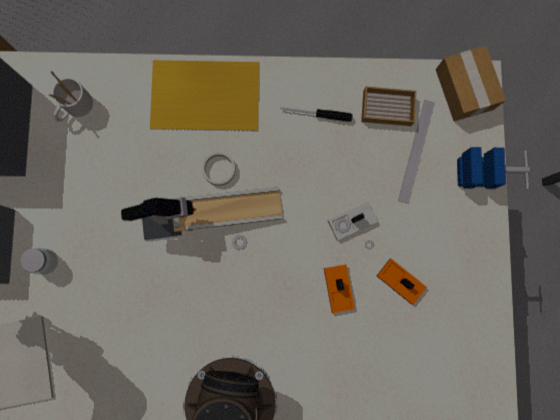

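The silver carrier is in the top view at about (354,222), with its pocket to the left. The ramp's low edge is near (282,206) and it rises to the left. The stop and gun are near (185,210). The two orange parts are decoys. Next I'll look at an enlarged crop.

Run:
```python
import cv2,numpy as np
a=cv2.imread("pics/top0.png")[170:270,130:390]
b=cv2.imread("pics/side0.png")[140:330,190:390]
a=cv2.resize(a,None,fx=3,fy=3,interpolation=cv2.INTER_CUBIC)
b=cv2.resize(b,None,fx=3,fy=3,interpolation=cv2.INTER_CUBIC)
cv2.imwrite("pics/ca.png",a);cv2.imwrite("pics/cb.png",b)
```

```text
(no output)
```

View pics/ca.png

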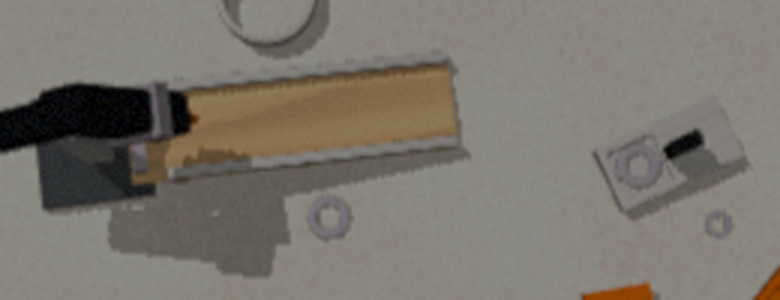

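View pics/cb.png

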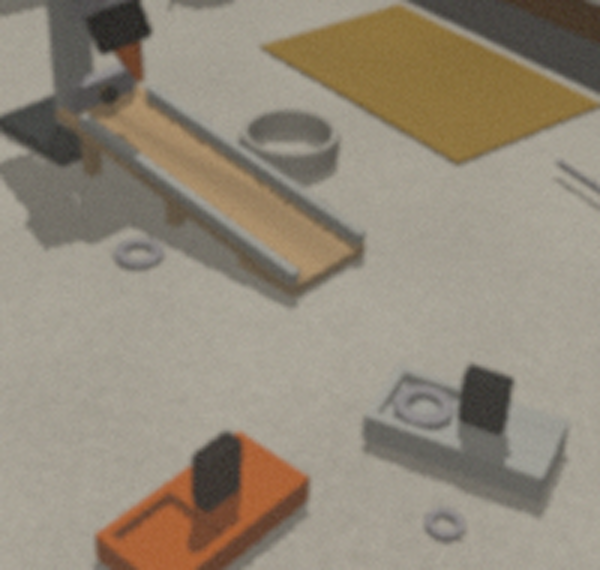

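```bash
cat > h.py <<'E'
import numpy as np,cv2
from scipy.optimize import least_squares
from scipy.spatial.transform import Rotation as Ro
C={n:np.load(n+".npz") for n in("side","top")}
def proj(n,X):
    c=C[n];p=(c["R"]@np.atleast_2d(X).T).T+c["t"];p=p@c["K"].T;return p[:,:2]/p[:,2:]
def bedR(yaw): return Ro.from_euler("z",yaw).as_matrix()@Ro.from_euler("y",-8,degrees=True).as_matrix()
def bed(p,X): return np.atleast_2d(X)@bedR(p[2]).T+[p[0],p[1],.010]
def car(p,X): return np.atleast_2d(X)@Ro.from_euler("z",p[2]).as_matrix().T+[p[0],p[1],0]
def fit(f,obs,x0):
    # obs: (view, px, py, X mm)
    g=lambda p:np.concatenate([proj(v,f(p,np.array(X)/1e3))[0]-[a,b] for v,a,b,X in obs])
    s=least_squares(g,x0,loss="soft_l1");return s.x,g(s.x).reshape(-1,2).round(1)
T=lambda a,b,X:("top",130+(a-1)/3,170+(b-1)/3,X)
S=lambda a,b,X:("side",190+(a-1)/3,140+(b-1)/3,X)
E
python3 - <<'E'
from h import *
c=[T(595,150,(60,-30,20)),T(718,95,(-60,-30,20)),T(745,160,(-60,30,20)),T(625,207,(60,30,20)),T(638,166,(30,0,19)),
S(405,372,(60,-30,20)),S(567,428,(-60,-30,20)),S(542,485,(-60,30,20)),S(366,420,(60,30,20)),S(424,405,(30,0,19)),S(490,372,(-10,0,60))]
b=[T(457,134,(2,34,12)),T(459,148,(2,43,12)),T(452,56,(2,-43,12)),T(453,68,(2,-34,12)),
S(298,270,(2,34,12)),S(362,237,(2,-43,12)),S(84,118,(260,43,12)),S(296,290,(0,43,0)),S(362,250,(0,-43,0))]
pc,e=fit(car,c,[.5,-.2,1.8]);print(pc,np.degrees(pc[2]));print(e)
pb,e2=fit(bed,b,[.5,-.1,1.6]);print(pb,np.degrees(pb[2]));print(e2)
np.save("pc",pc);np.save("pb",pb)
def lines(f,p):
    out=[]
    if f is car:
        for z in(0,20): out.append([(60,-30,z),(60,30,z),(-60,30,z),(-60,-30,z),(60,-30,z)])
        out.append([(5,-7,60),(5,7,60),(-25,7,60),(-25,-7,60),(5,-7,60)])
    else:
        for s in(1,-1): out.append([(2,34*s,12),(260,34*s,12),(260,43*s,12),(2,43*s,12),(2,34*s,12)])
        out.append([(0,43,0),(0,-43,0),(290,-43,0),(290,43,0),(0,43,0)])
        out+=[[(276,35,0),(276,35,26),(276,-35,26),(276,-35,0)]]
    return [f(p,np.array(o)/1e3) for o in out]
im={}
for v,(x0,y0,x1,y1,k) in dict(top=(165,170,385,260,3.6),side=(190,140,390,290,3.9)).items():
    i=cv2.imread(f"pics/{v}0.png")[y0:y1,x0:x1]
    i=cv2.resize(i,None,fx=k,fy=k,interpolation=cv2.INTER_CUBIC)
    for f,p in((car,pc),(bed,pb)):
        for L in lines(f,p):
            q=((proj(v,L)-[x0,y0]+.5)*k-.5);cv2.polylines(i,[np.round(q).astype(int)],False,(255,0,255),1,cv2.LINE_AA)
    cv2.imwrite(f"pics/ov_{v}.png",i)
E
```

```text
[ 0.47834323 -0.32268181  1.98540174] 113.75514054277953
[[ 1.  -0.7]
 [ 0.7  0.5]
 [ 0.9 -0.8]
 [ 0.1  0.9]
 [ 1.4 -0. ]
 [-1.3 -2.9]
 [ 1.3 -1.2]
 [-0.3 -0.7]
 [-0.8 -1.7]
 [ 0.  -0. ]
 [-0.4  1.8]]
[ 0.5212992  -0.12869595  1.67994075] 96.25351488566109
[[ 1.   1.7]
 [ 0.6  0.4]
 [-0.2 -0.5]
 [-0.2 -1.3]
 [-0.6  0.7]
 [ 1.2 -0.9]
 [-0.6 -1.8]
 [-2.8  0. ]
 [ 1.  -0.9]]
```

View pics/ov_top.png

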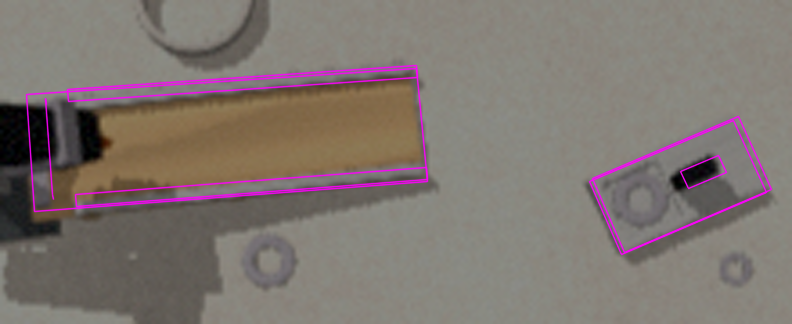

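View pics/ov_side.png

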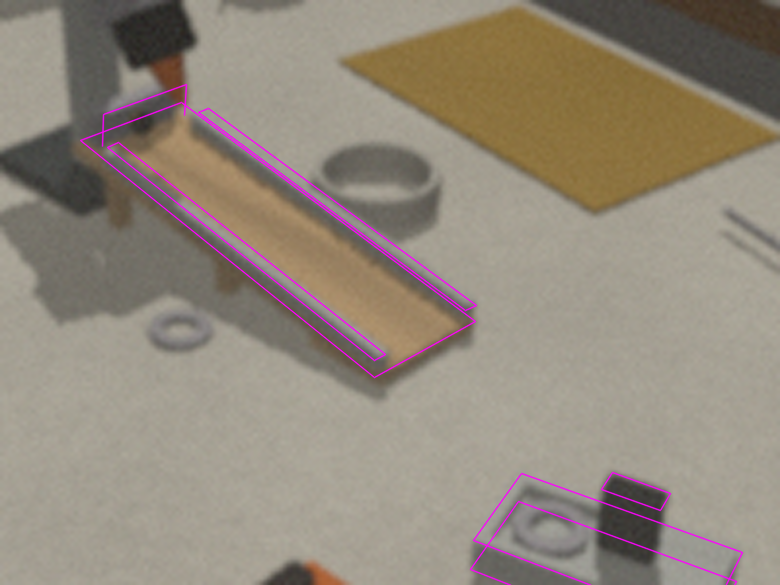

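The low end and the carrier fit well, but the bed yaw looks about 1° off, from the slope of the wood edges in the top view. I'll refine it by fitting lines to the edges of the wood region, and take the exact carrier pose from the same overlay.

Run:
```python
from h import *
pb=np.load("pb.npy");pc=np.load("pc.npy")
obs=[]
for v,(c0,c1) in dict(top=(205,274),side=(240,285)).items():
    im=cv2.imread(f"pics/{v}0.png");hsv=cv2.GaussianBlur(im,(3,3),0)
    d=hsv[:,:,2].astype(float)-hsv[:,:,0]  # red-blue
    yc=lambda c:proj(v,bed(pb,[.0,0,0]))[0]
    ends=[proj(v,bed(pb,[x,0,.0]))[0] for x in(0,.25)]
    for c in range(c0,c1):
        ym=np.interp(c,[ends[1][0],ends[0][0]],[ends[1][1],ends[0][1]]);k=int(round(ym))
        col=d[:,c];th=col[k-3:k+4].mean()*.55
        a=k
        while col[a]>th:a-=1
        a=a+(th-col[a])/(col[a+1]-col[a])
        b=k
        while col[b]>th:b+=1
        b=b-1+(col[b-1]-th)/(col[b-1]-col[b])
        obs.append((v,c,a,b))
obs_=obs
def res(p):
    out=[]
    for v in("top","side"):
        o=np.array([x[1:] for x in obs_ if x[0]==v])
        for j,(y,z) in((1,(-.034,0)),(2,(.034,.012))):
            q=proj(v,bed(p,[[0,y,z],[.27,y,z]]))
            if q[0,0]>q[1,0]:q=q[::-1]
            out.append((np.interp(o[:,0],q[:,0],q[:,1])-o[:,j]))
    return out
def g(p):
    r_=np.concatenate(res(p))
    e=np.concatenate([(proj(v,bed(p,[0,s*.034,0])) [0]-q) for v,s,q in lows])*4
    return np.r_[r_,e]
# low edge points: top (wood right boundary) along rows
im=cv2.GaussianBlur(cv2.imread("pics/top0.png"),(3,3),0).astype(float);d=im[:,:,2]-im[:,:,0]
pts=[]
for r_ in range(197,212):
    c=265;th=d[r_,255:265].mean()*.55
    while d[r_,c]>th:c+=1
    pts.append((c-1+(d[r_,c-1]-th)/(d[r_,c-1]-d[r_,c]),r_))
pts=np.array(pts);print(pts[::4].round(1).tolist())
def g(p):
    q=proj("top",bed(p,[[0,-.043,0],[0,.043,0]]))
    return np.r_[np.concatenate(res(p)),3*(np.interp(pts[:,1],q[:,1],q[:,0])-pts[:,0])]
s=least_squares(g,pb,loss="soft_l1");p=s.x
print(p,np.degrees(p[2]),[(x.mean().round(2),x.std().round(2),np.polyfit(np.arange(len(x)),x,1)[0].round(3)) for x in res(p)],(g(p)[-15:]/3).mean())
np.save("pb",p)
R=bedR(p[2])
for n,X in dict(place=(.08,0,0),handle=(.07,0,.04),gun=(.23,0,.046)).items():print(n,bed(p,X))
print("carrier handle",car(pc,(-.01,0,.04)))
```

```text
[[279.5, 197.0], [280.2, 201.0], [280.7, 205.0], [281.2, 209.0]]
[ 0.52447433 -0.12509425  1.71639687] 98.34229648046404 [(np.float64(-0.24), np.float64(0.08), np.float64(0.0)), (np.float64(0.32), np.float64(0.16), np.float64(-0.002)), (np.float64(-0.07), np.float64(0.11), np.float64(0.001)), (np.float64(-0.04), np.float64(0.07), np.float64(0.0))] -0.004160536516303636
place [[ 0.51298036 -0.04671105  0.02113385]]
handle [[ 0.51522479 -0.06201697  0.05935284]]
gun [[0.492358   0.09392322 0.08756214]]
carrier handle [[ 0.48237151 -0.33183457  0.04      ]]
```

```bash
cat >> h.py <<'E'
def go(pos,R,tp,TR=None):
    "print turn (rotvec deg, in tool axes), then shift in cm along tool axes BEFORE and AFTER turn"
    TR=R if TR is None else TR
    d=np.array(tp)-pos
    print("turn",np.degrees(Ro.from_matrix(R.T@TR).as_rotvec()).round(2),"shift_pre",(R.T@d*100).round(2),"shift_post",(TR.T@d*100).round(2))
def eul(a): return Ro.from_euler("xyz",a,degrees=True).as_matrix()
E
python3 - <<'E'
from h import *
R=eul([180,0,-66.25]);p=np.array([.2848,.6114,.333])
go(p,R,[.57,.2,.333]);go([.57,.2,.333],R,[.482,-.332,.333]);
E
```

```text
turn [0. 0. 0.] shift_pre [49.14 -9.54 -0.  ] shift_post [49.14 -9.54 -0.  ]
turn [0. 0. 0.] shift_pre [45.15 29.48  0.  ] shift_post [45.15 29.48  0.  ]
```

Request:
carry_out --motion '[0, 0, 6.875, 0, 0, -1.8, 8.76, 0, 0, 6.875, 0, 0, -1.8, 8.76, 0, 0, 6.875, 0, 0, -1.8, 8.76, 0, 0, 6.875, 0, 0, -1.8, 8.76, 0, 0, 6.875, 0, 0, -1.8, 8.76, 0, 0, 6.875, 0, 0, -1.8, 8.76]'

```text
time_s: 0.6
tcp_pos: [0.2848, 0.6116, 0.3349]
eef_rot: [180.0, -0.0, -66.6]
contact_force: [-0.7, -0.5, 0.3]
gripper_width: 0.0875
```

Request:
carry_out --motion '[0, 0, 0, 3.5, -0.68, 0, 8.76, 0, 0, 0, 3.5, -0.68, 0, 8.76, 0, 0, 0, 3.5, -0.68, 0, 8.76, 0, 0, 0, 3.5, -0.68, 0, 8.76, 0, 0, 0, 3.5, -0.68, 0, 8.76, 0, 0, 0, 3.5, -0.68, 0, 8.76, 0, 0, 0, 3.5, -0.68, 0, 8.76, 0, 0, 0, 3.5, -0.68, 0, 8.76, 0, 0, 0, 3.5, -0.68, 0, 8.76, 0, 0, 0, 3.5, -0.68, 0, 8.76, 0, 0, 0, 3.5, -0.68, 0, 8.76, 0, 0, 0, 3.5, -0.68, 0, 8.76, 0, 0, 0, 3.5, -0.68, 0, 8.76, 0, 0, 0, 3.5, -0.68, 0, 8.76]'

```text
time_s: 1.77
tcp_pos: [0.5702, 0.2002, 0.3343]
eef_rot: [180.0, 0.0, -66.2]
contact_force: [0.3, 0.4, 0.5]
gripper_width: 0.0881
```

Request:
carry_out --motion '[0, 0, 0, 3.22, 2.1, 0, 8.76, 0, 0, 0, 3.22, 2.1, 0, 8.76, 0, 0, 0, 3.22, 2.1, 0, 8.76, 0, 0, 0, 3.22, 2.1, 0, 8.76, 0, 0, 0, 3.22, 2.1, 0, 8.76, 0, 0, 0, 3.22, 2.1, 0, 8.76, 0, 0, 0, 3.22, 2.1, 0, 8.76, 0, 0, 0, 3.22, 2.1, 0, 8.76, 0, 0, 0, 3.22, 2.1, 0, 8.76, 0, 0, 0, 3.22, 2.1, 0, 8.76, 0, 0, 0, 3.22, 2.1, 0, 8.76, 0, 0, 0, 3.22, 2.1, 0, 8.76, 0, 0, 0, 3.22, 2.1, 0, 8.76, 0, 0, 0, 3.22, 2.1, 0, 8.76, 0, 0, 0, 0, 0, 0, 8.76, 0, 0, 0, 0, 0, 0, 8.76]'

```text
time_s: 3.1
tcp_pos: [0.4814, -0.331, 0.3335]
eef_rot: [179.9, 0.1, -66.4]
contact_force: [-0.2, 0.8, -0.6]
gripper_width: 0.0873
```

Run:
```python
from h import *
from plant import r
s=r.get_state();p=np.array(s["tcp_pos"]);R=eul(s["eef_rot"]);print(p,s["eef_rot"],s["contact_force"])
pc=np.load("pc.npy");TR=eul([180,0,np.degrees(pc[2])-180]);t=car(pc,(-.010,0,.10))[0]
go(p,R,t,TR)
```

```text
[ 0.48142912 -0.3310059   0.33350466] [ 1.79925425e+02  7.45332604e-02 -6.64380675e+01] [-0.22118841  0.83042973 -0.59763021]
turn [ 0.07  0.07 -0.19] shift_pre [ 0.14 -0.08 23.35] shift_post [ 0.11 -0.05 23.35]
```

Request:
carry_out --motion '[0, 0, 0, 0.05, 0, 3.9, 8.76, 0, 0, 0, 0.05, 0, 3.9, 8.76, 0, 0, 0, 0, 0, 3.9, 8.76, 0, 0, 0, 0, 0, 3.9, 8.76, 0, 0, 0, 0, 0, 3.9, 8.76, 0, 0, 0, 0, 0, 3.9, 8.76, 0, 0, 0, 0, 0, 0, 8.76]'

```text
time_s: 3.68
tcp_pos: [0.4782, -0.3269, 0.0932]
eef_rot: [179.5, 0.5, -66.2]
contact_force: [-1.5, 0.4, -0.8]
gripper_width: 0.0878
```

Run:
```python
from h import *
from plant import r
s=r.get_state();p=np.array(s["tcp_pos"]);R=eul(s["eef_rot"]);print(p,s["eef_rot"])
ims=[]
i=r.capture("side")["pixels"][:,:,::-1].copy()
x0,y0,k=270,190,5
c=cv2.resize(i[y0:y0+120,x0:x0+140],None,fx=k,fy=k,interpolation=cv2.INTER_CUBIC)
pc=np.load("pc.npy")
for X in [p,*car(pc,[(-.01,0,.06),(-.01,0,.02)])]:
    q=(proj("side",X)[0]-[x0,y0]+.5)*k;cv2.circle(c,tuple(int(a) for a in q),4,(255,0,255),1)
cv2.imwrite("pics/near.png",c)
```

```text
[ 0.47824944 -0.32687552  0.09321069] [179.53633435   0.53398585 -66.2419329 ]
```

View pics/near.png

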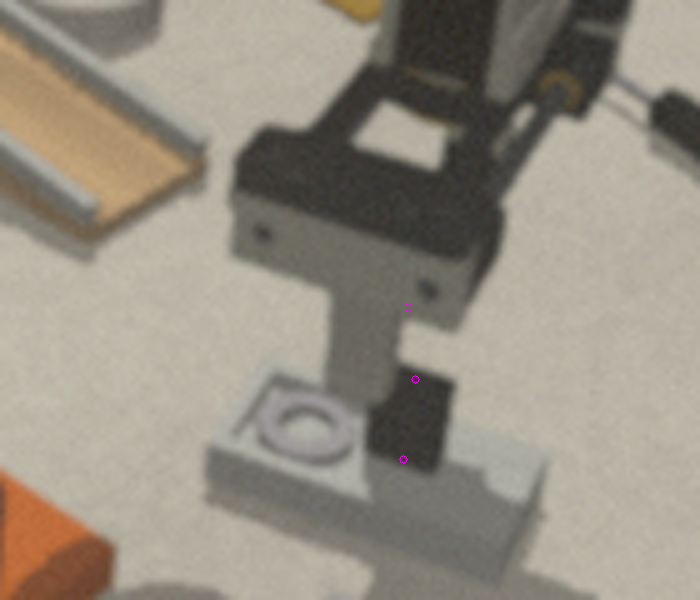

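The near finger is at about (365,400), and the handle base spans x 368–437, which agrees with the model marks at (403,460) and (415,380). The tool looks a few mm uphill of the handle, so I'll let it settle and then correct.

Request:
carry_out --motion '[0, 0, 0, 0, 0, 0, 8.76, 0, 0, 0, 0, 0, 0, 8.76]'

```text
time_s: 3.9
tcp_pos: [0.4848, -0.3304, 0.1034]
eef_rot: [-179.9, -0.2, -66.1]
contact_force: [0.4, -0.9, 0.4]
gripper_width: 0.0879
```

Run:
```python
from h import *
from plant import r
s=r.get_state();p=np.array(s["tcp_pos"]);R=eul(s["eef_rot"]);print(p,s["eef_rot"])
pc=np.load("pc.npy");TR=eul([180,0,np.degrees(pc[2])-180]);t=car(pc,(-.010,0,.025))[0]
go(p,R,t,TR)
```

```text
[ 0.48480639 -0.33042906  0.10342772] [-1.79851213e+02 -1.73711251e-01 -6.61453893e+01]
turn [-0.15 -0.17  0.1 ] shift_pre [0.01 0.3  7.84] shift_post [0.03 0.28 7.84]
```

Request:
carry_out --motion '[0, 0, 0, 0.1, 0.05, 1.0, 8.76, 0, 0, 0, 0.05, 0, 1.5, 8.76, 0, 0, 0, 0, 0, 1.5, 8.76, 0, 0, 0, 0, 0, 1.4, 8.76, 0, 0, 0, 0, 0, 1.0, 8.76, 0, 0, 0, 0, 0, 0.6, 8.76, 0, 0, 0, 0, 0, 0.4, 8.76, 0, 0, 0, 0, 0, 0.2, 8.76, 0, 0, 0, 0, 0, 0, 8.76, 0, 0, 0, 0, 0, 0, 8.76, 0, 0, 0, 0, 0, 0, 8.76]'

```text
time_s: 4.82
tcp_pos: [0.4834, -0.3318, 0.0252]
eef_rot: [-180.0, -0.0, -66.2]
contact_force: [0.5, -0.3, -1.4]
gripper_width: 0.0877
```

Request:
carry_out --motion '[0, 0, 0, 0, 0, 0, 5, 0, 0, 0, 0, 0, 0, 3, 0, 0, 0, 0, 0, 0, 2, 0, 0, 0, 0, 0, 0, 1.0, 0, 0, 0, 0, 0, 0, 1.0, 0, 0, 0, 0, 0, 0, 1.0, 0, 0, 0, 0, 0, 0, 1.0, 0, 0, 0, 0, 0, 0, 1.0, 0, 0, 0, 0, 0, 0, 1.0, 0, 0, 0, 0, 0, 0, 1.0, 0, 0, 0, 0, 0, 0, 1.0, 0, 0, 0, 0, 0, 0, 1.0]' --grip_force 35

```text
time_s: 5.82
tcp_pos: [0.4834, -0.3317, 0.0247]
eef_rot: [-180.0, -0.0, -66.2]
contact_force: [-1.9, -0.5, -0.0]
gripper_width: 0.0137
```

Run:
```python
from h import *
from plant import r
s=r.get_state();p=np.array(s["tcp_pos"]);R=eul(s["eef_rot"]);print(p,s["eef_rot"],s["contact_force"],s["gripper_width"])
pb=np.load("pb.npy")
# tool: x downhill, z into bed
B=bedR(pb[2]);TR=np.c_[-B[:,0],B[:,1],-B[:,2]];print("tool y vs carrier y ok",np.linalg.det(TR), Ro.from_matrix(TR).as_euler("xyz",degrees=True))
for h in(.06,.01,0):
    t=bed(pb,(.07,0,.025+h))[0];print(t);go(p+[0,0,.1],R,t,TR)
```

```text
[ 0.48341403 -0.33174694  0.02466748] [-1.79963620e+02 -3.07064976e-02 -6.62085928e+01] [-1.88894673 -0.51239618 -0.02483624] 0.013701492030037031
tool y vs carrier y ok 1.0 [180.           8.         -81.65770352]
[ 0.51613344 -0.0682135   0.1039149 ]
turn [ 1.04 -7.98 15.43] shift_pre [-22.8  -13.62   2.07] shift_post [-25.06  -7.06   5.62]
[ 0.51512383 -0.06132847  0.0544015 ]
turn [ 1.04 -7.98 15.43] shift_pre [-23.47 -13.81   7.02] shift_post [-25.06  -7.06  10.62]
[ 0.51492191 -0.05995147  0.04449882]
turn [ 1.04 -7.98 15.43] shift_pre [-23.6  -13.84   8.01] shift_post [-25.06  -7.06  11.62]
```

Request:
carry_out --motion '[0, 0, 0, 0, 0, -0.4, 1, 0, 0, 0, 0, 0, -0.8, 1, 0, 0, 0, 0, 0, -1.2, 1, 0, 0, 0, 0, 0, -1.4, 1, 0, 0, 0, 0, 0, -1.6, 1, 0, 0, 0, 0, 0, -1.6, 1, 0, 0, 0, 0, 0, -1.4, 1, 0, 0, 0, 0, 0, -1.0, 1, 0, 0, 0, 0, 0, -0.6, 1, 0.13, -1, 1.93, 0, 0, 0, 1, 0.13, -1, 1.93, 0, 0, 0, 1, 0.13, -1, 1.93, 0, 0, 0, 1, 0.13, -1, 1.93, 0, 0, 0, 1, 0.13, -1, 1.93, 0, 0, 0, 1, 0.13, -1, 1.93, 0, 0, 0, 1, 0.13, -1, 1.93, 0, 0, 0, 1, 0.13, -1, 1.93, 0, 0, 0, 1, 0, 0, 0, 0, 0, 0, 1, 0, 0, 0, 0, 0, 0, 1]'

```text
time_s: 7.4
tcp_pos: [0.4829, -0.3321, 0.1243]
eef_rot: [179.9, 8.1, -81.7]
contact_force: [-0.1, -0.2, -4.3]
gripper_width: 0.0133
```

```bash
cat > st.py <<'E'
from h import *
from plant import r
s=r.get_state();p=np.array(s["tcp_pos"]);R=eul(s["eef_rot"]);print(s["time_s"],p,s["eef_rot"],"w",s["gripper_width"])
pb=np.load("pb.npy");B=bedR(pb[2]);TR=np.c_[-B[:,0],B[:,1],-B[:,2]]
print("bed-frame tcp mm",(B.T@(p-[pb[0],pb[1],.01])*1e3).round(1),"F bed",(B.T@s["contact_force"]).round(2))
E
cat > a.py <<'E'
from st import *
for h in(.06,.01,0):go(p,R,bed(pb,(.07,0,.025+h))[0],TR)
E
python3 a.py
```

```text
7.4 [ 0.48287401 -0.33211423  0.12434653] [179.94566487   8.05208379 -81.73518077] w 0.013326767203859882
bed-frame tcp mm [-180.9   71.2  140.9] F bed [-0.73  0.17 -4.2 ]
turn [ 0.04  0.05 -0.08] shift_pre [-25.1   -7.09   5.61] shift_post [-25.09  -7.12   5.59]
turn [ 0.04  0.05 -0.08] shift_pre [-25.09  -7.09  10.61] shift_post [-25.09  -7.12  10.59]
turn [ 0.04  0.05 -0.08] shift_pre [-25.09  -7.09  11.61] shift_post [-25.09  -7.12  11.59]
```

Request:
carry_out --motion '[0, 0, 0, -0.75, -0.21, 0.17, 1, 0, 0, 0, -1.5, -0.43, 0.34, 1, 0, 0, 0, -2.51, -0.71, 0.56, 1, 0, 0, 0, -2.51, -0.71, 0.56, 1, 0, 0, 0, -2.51, -0.71, 0.56, 1, 0, 0, 0, -2.51, -0.71, 0.56, 1, 0, 0, 0, -2.51, -0.71, 0.56, 1, 0, 0, 0, -2.51, -0.71, 0.56, 1, 0, 0, 0, -2.51, -0.71, 0.56, 1, 0, 0, 0, -2.51, -0.71, 0.56, 1, 0, 0, 0, -1.5, -0.43, 0.34, 1, 0, 0, 0, -0.75, -0.21, 0.17, 1, 0, 0, 0, -0.5, -0.14, 0.11, 1, 0, 0, 0, 0, 0, 0, 1, 0, 0, 0, 0, 0, 0, 1]'

```text
time_s: 8.65
tcp_pos: [0.516, -0.0681, 0.1042]
eef_rot: [180.0, 8.0, -81.7]
contact_force: [-0.4, -1.0, -3.0]
gripper_width: 0.0136
```

```bash
python3 a.py
python3 - <<'E'
from h import *
from plant import r
out=[]
for v,(x0,y0,w,hh,k) in dict(side=(200,130,130,110,3.0),top=(170,170,130,70,3.0)).items():
    i=r.capture(v)["pixels"][:,:,::-1]
    out.append(cv2.resize(i[y0:y0+hh,x0:x0+w],(390,int(hh*3)),interpolation=cv2.INTER_CUBIC))
H=max(o.shape[0] for o in out);out=[cv2.copyMakeBorder(o,0,H-o.shape[0],0,0,cv2.BORDER_CONSTANT) for o in out]
cv2.imwrite("pics/pre.png",np.hstack(out))
E
```

```text
8.65 [ 0.51599211 -0.06814143  0.10418086] [179.95628742   8.02852818 -81.65700727] w 0.013556231702306763
bed-frame tcp mm [70.1  0.1 85.3] F bed [-1.32  0.51 -2.82]
turn [0.04 0.03 0.  ] shift_pre [ 0.01 -0.01  0.03] shift_post [ 0.01 -0.01  0.03]
turn [0.04 0.03 0.  ] shift_pre [ 0.02 -0.02  5.03] shift_post [ 0.01 -0.01  5.03]
turn [0.04 0.03 0.  ] shift_pre [ 0.02 -0.02  6.03] shift_post [ 0.01 -0.01  6.03]
```

View pics/pre.png

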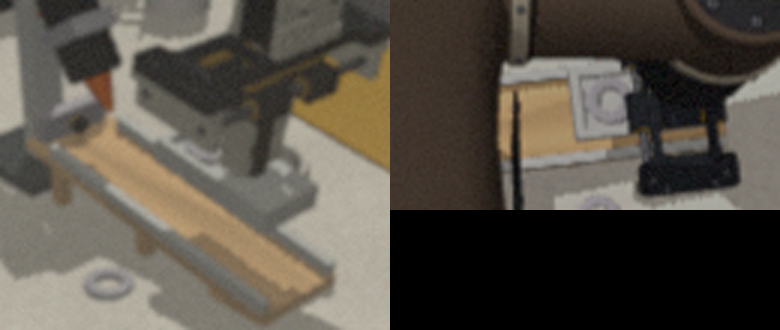

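The carrier hangs level over the channel, parallel to the rails, with the washer in its pocket (side view about (200,150), top view about (610,100)). Now I'll lower it.

Request:
carry_out --motion '[0, 0, 0, 0, 0, 0.4, 1, 0, 0, 0, 0, 0, 0.8, 1, 0, 0, 0, 0, 0, 1.0, 1, 0, 0, 0, 0, 0, 1.0, 1, 0, 0, 0, 0, 0, 0.7, 1, 0, 0, 0, 0, 0, 0.5, 1, 0, 0, 0, 0, 0, 0.3, 1, 0, 0, 0, 0, 0, 0.2, 1, 0, 0, 0, 0, 0, 0.2, 1, 0, 0, 0, 0, 0, 0.2, 1, 0, 0, 0, 0, 0, 0.2, 1, 0, 0, 0, 0, 0, 0, 1, 0, 0, 0, 0, 0, 0, 1]'

```text
time_s: 9.83
tcp_pos: [0.515, -0.0603, 0.0497]
eef_rot: [180.0, 8.0, -81.7]
contact_force: [-0.3, -0.7, -5.0]
gripper_width: 0.0137
```

```bash
python3 st.py
```

```text
9.8333 [ 0.51500571 -0.06033013  0.04969895] [179.96325898   8.04088692 -81.68314429] w 0.013738477569651469
bed-frame tcp mm [70.3 -0.  30.2] F bed [-1.35  0.42 -4.85]
```

Request:
carry_out --motion '[0, 0, 0, 0, 0, 0.1, 1, 0, 0, 0, 0, 0, 0.1, 1, 0, 0, 0, 0, 0, 0.1, 1, 0, 0, 0, 0, 0, 0.1, 1, 0, 0, 0, 0, 0, 0, 1, 0, 0, 0, 0, 0, 0, 1]'

```text
time_s: 10.33
tcp_pos: [0.5148, -0.0598, 0.0455]
eef_rot: [179.9, 8.0, -81.7]
contact_force: [-0.4, -0.7, -4.3]
gripper_width: 0.0141
```

Request:
carry_out --motion '[0, 0, 0, 0, 0, 0.05, 1, 0, 0, 0, 0, 0, 0.05, 1, 0, 0, 0, 0, 0, 0, 1, 0, 0, 0, 0, 0, 0, 1]'

```text
time_s: 10.67
tcp_pos: [0.5149, -0.0596, 0.0446]
eef_rot: [180.0, 8.0, -81.7]
contact_force: [-0.4, -0.3, -4.1]
gripper_width: 0.0137
```

Request:
carry_out --motion '[0, 0, 0, 0, 0, 0.05, 1, 0, 0, 0, 0, 0, 0.05, 1, 0, 0, 0, 0, 0, 0, 1, 0, 0, 0, 0, 0, 0, 1]'

```text
time_s: 11.0
tcp_pos: [0.5149, -0.0595, 0.0441]
eef_rot: [180.0, 8.0, -81.7]
contact_force: [-2.4, -0.1, 4.6]
gripper_width: 0.0137
```

Request:
carry_out --motion '[0, 0, 0, 0, 0, 0.05, 1, 0, 0, 0, 0, 0, 0.05, 1, 0, 0, 0, 0, 0, 0, 1, 0, 0, 0, 0, 0, 0, 1]'

```text
time_s: 11.33
tcp_pos: [0.5149, -0.0595, 0.0441]
eef_rot: [180.0, 8.0, -81.6]
contact_force: [-5.2, -0.4, 14.0]
gripper_width: 0.0138
```

Request:
carry_out --motion '[0, 0, 0, 0, 0, -0.1, 1, 0, 0, 0, 0, 0, 0, 1, 0, 0, 0, 0, 0, 0, 2, 0, 0, 0, 0, 0, 0, 3, 0, 0, 0, 0, 0, 0, 4, 0, 0, 0, 0, 0, 0, 5, 0, 0, 0, 0, 0, 0, 5, 0, 0, 0, 0, 0, 0, 5]'

```text
time_s: 12.0
tcp_pos: [0.5149, -0.0595, 0.0435]
eef_rot: [180.0, 8.0, -81.7]
contact_force: [-0.2, -0.3, -0.5]
gripper_width: 0.0469
```

Request:
carry_out --motion '[0, 0, 0, 0, 0, -0.5, 5, 0, 0, 0, 0, 0, -1, 5, 0, 0, 0, 0, 0, -1.5, 5, 0, 0, 0, 0, 0, -1.5, 5, 0, 0, 0, 0, 0, -1.5, 5, 0, 0, 0, 0, 0, -1.0, 5, 0, 0, 0, 1, 0, -0.5, 3, 0, 0, 0, 1.5, 0, 0, 0, 0, 0, 0, 1.5, 0, 0, 0, 0, 0, 0, 1.5, 0, 0, 0, 0, 0, 0, 1.2, 0, 0, 0, 0, 0, 0, 0.8, 0, 0, 0, 0, 0, 0, 0.4, 0, 0, 0, 0, 0, 0, 0, 0, 0, 0, 0, 0, 0, 0, 0, 0, 0]' --grip_force 10

```text
time_s: 13.25
tcp_pos: [0.5276, -0.1473, 0.1067]
eef_rot: [179.9, 8.1, -81.7]
contact_force: [-0.0, 0.4, 0.0]
gripper_width: 0.0012
```

```bash
python3 st.py
python3 - <<'E'
from h import *
from plant import r
out=[]
for v,(x0,y0,w,hh) in dict(side=(200,130,130,110),top=(190,170,130,70)).items():
    i=r.capture(v)["pixels"][:,:,::-1]
    out.append(cv2.resize(i[y0:y0+hh,x0:x0+w],(390,int(hh*3)),interpolation=cv2.INTER_CUBIC))
H=max(o.shape[0] for o in out);out=[cv2.copyMakeBorder(o,0,H-o.shape[0],0,0,cv2.BORDER_CONSTANT) for o in out]
cv2.imwrite("pics/placed.png",np.hstack(out))
E
```

```text
13.25 [ 0.52756546 -0.14725508  0.10671358] [179.93226262   8.05346906 -81.71891454] w 0.001216808270232527
bed-frame tcp mm [-8.7  0.2 98.9] F bed [ 0.35 -0.04 -0.03]
```

View pics/placed.png

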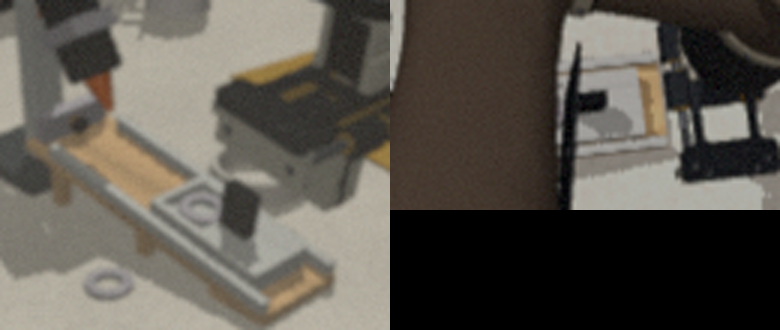

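The carrier lies flat between the rails, with a strip of bed about 20 mm long showing behind its tail. The washer is in the pocket, at (203,207) in the side panel. Next I'll lower the shut fingers behind the tail.

Request:
carry_out --motion '[0, 0, 0, 0, 0, 0.6, 0, 0, 0, 0, 0, 0, 1.2, 0, 0, 0, 0, 0, 0, 1.7, 0, 0, 0, 0, 0, 0, 1.7, 0, 0, 0, 0, 0, 0, 1.5, 0, 0, 0, 0, 0, 0, 1.0, 0, 0, 0, 0, 0, 0, 0.6, 0, 0, 0, 0, 0, 0, 0.4, 0, 0, 0, 0, 0, 0, 0.2, 0, 0, 0, 0, 0, 0, 0, 0, 0, 0, 0, 0, 0, 0, 0]'

```text
time_s: 14.27
tcp_pos: [0.5263, -0.135, 0.0193]
eef_rot: [-180.0, 8.0, -81.7]
contact_force: [-1.1, 0.6, 0.6]
gripper_width: 0.0006
```

Request:
carry_out --motion '[0, 0, 0, -0.2, 0, 0, 0, 0, 0, 0, -0.4, 0, 0, 0, 0, 0, 0, -0.4, 0, 0, 0, 0, 0, 0, -0.3, 0, 0, 0, 0, 0, 0, -0.3, 0, 0, 0, 0, 0, 0, -0.2, 0, 0, 0, 0, 0, 0, -0.2, 0, 0, 0, 0, 0, 0, -0.2, 0, 0, 0, 0, 0, 0, -0.2, 0, 0, 0, 0, 0, 0, -0.2, 0, 0, 0, 0, 0, 0, 0, 0, 0, 0]'

```text
time_s: 15.18
tcp_pos: [0.5222, -0.1094, 0.0224]
eef_rot: [180.0, 8.0, -81.7]
contact_force: [0.9, -1.1, 1.9]
gripper_width: 0.0002
```

```bash
python3 st.py
```

```text
15.1833 [ 0.52215572 -0.10936259  0.02244248] [179.96111369   8.03633142 -81.68058574] w 0.00018584711917649468
bed-frame tcp mm [17.5  0.  10.1] F bed [-0.94 -0.72  2.01]
```

Request:
carry_out --motion '[0, 0, 0, -0.2, 0, 0, 0, 0, 0, 0, -0.3, 0, 0, 0, 0, 0, 0, -0.3, 0, 0, 0, 0, 0, 0, -0.3, 0, 0, 0, 0, 0, 0, -0.3, 0, 0, 0, 0, 0, 0, -0.3, 0, 0, 0, 0, 0, 0, -0.3, 0, 0, 0, 0, 0, 0, -0.3, 0, 0, 0, 0, 0, 0, -0.3, 0, 0, 0, 0, 0, 0, -0.3, 0, 0, 0, 0, 0, 0, -0.3, 0, 0, 0, 0, 0, 0, -0.3, 0, 0, 0, 0, 0, 0, -0.3, 0, 0, 0]'

```text
time_s: 16.27
tcp_pos: [0.5167, -0.072, 0.0278]
eef_rot: [180.0, 8.0, -81.7]
contact_force: [-0.1, -3.8, 1.3]
gripper_width: 0.0005
```

```bash
python3 st.py
```

```text
16.2667 [ 0.5166833  -0.07195994  0.02776892] [179.95818991   8.04140819 -81.68340398] w 0.0005067997675670575
bed-frame tcp mm [55.7 -0.  10.1] F bed [-3.56  0.65  1.82]
```

Request:
carry_out --motion '[0, 0, 0, -0.3, 0, 0, 0, 0, 0, 0, -0.3, 0, 0, 0, 0, 0, 0, -0.3, 0, 0, 0, 0, 0, 0, -0.3, 0, 0, 0, 0, 0, 0, -0.3, 0, 0, 0, 0, 0, 0, -0.3, 0, 0, 0, 0, 0, 0, -0.3, 0, 0, 0, 0, 0, 0, -0.3, 0, 0, 0, 0, 0, 0, -0.3, 0, 0, 0, 0, 0, 0, -0.3, 0, 0, 0, 0, 0, 0, -0.3, 0, 0, 0, 0, 0, 0, -0.3, 0, 0, 0, 0, 0, 0, -0.3, 0, 0, 0, 0, 0, 0, -0.3, 0, 0, 0]'

```text
time_s: 17.43
tcp_pos: [0.5106, -0.0308, 0.0336]
eef_rot: [180.0, 8.0, -81.7]
contact_force: [0.9, -3.7, 0.4]
gripper_width: 0.0006
```

```bash
python3 st.py
python3 - <<'E'
from h import *
from plant import r
i=r.capture("side")["pixels"][:,:,::-1]
cv2.imwrite("pics/up.png",cv2.resize(i[140:215,200:300],None,fx=6,fy=6,interpolation=cv2.INTER_CUBIC))
E
```

```text
17.4333 [ 0.51058592 -0.03080729  0.03358102] [179.95101338   8.04358416 -81.68846141] w 0.0006417391160761798
bed-frame tcp mm [97.7  0.1 10.1] F bed [-3.75 -0.39  0.91]
```

View pics/up.png

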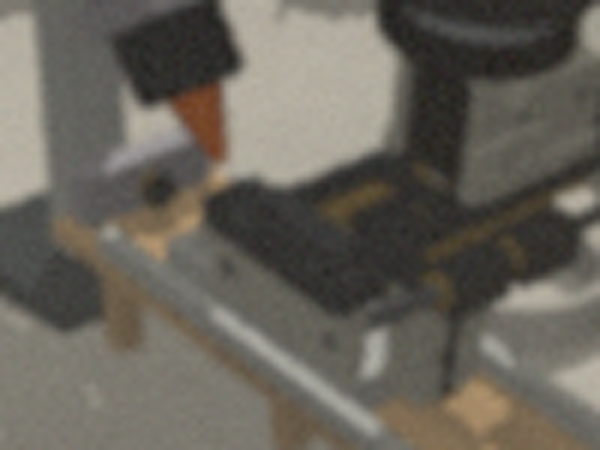

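Request:
carry_out --motion '[0, 0, 0, -0.2, 0, 0, 0, 0, 0, 0, -0.2, 0, 0, 0, 0, 0, 0, -0.2, 0, 0, 0, 0, 0, 0, -0.2, 0, 0, 0, 0, 0, 0, -0.2, 0, 0, 0, 0, 0, 0, -0.1, 0, 0, 0, 0, 0, 0, -0.1, 0, 0, 0]'

```text
time_s: 18.07
tcp_pos: [0.5089, -0.0192, 0.0352]
eef_rot: [179.9, 8.0, -81.7]
contact_force: [0.1, -4.0, -0.1]
gripper_width: 0.0004
```

Request:
carry_out --motion '[0, 0, 0, -0.1, 0, 0, 0, 0, 0, 0, -0.1, 0, 0, 0, 0, 0, 0, -0.1, 0, 0, 0]'

```text
time_s: 18.32
tcp_pos: [0.5085, -0.0164, 0.0356]
eef_rot: [179.9, 8.0, -81.7]
contact_force: [0.5, -3.0, 0.0]
gripper_width: 0.0006
```

Request:
carry_out --motion '[0, 0, 0, -0.1, 0, 0, 0, 0, 0, 0, -0.1, 0, 0, 0, 0, 0, 0, -0.1, 0, 0, 0]'

```text
time_s: 18.57
tcp_pos: [0.5081, -0.0134, 0.0361]
eef_rot: [180.0, 8.0, -81.7]
contact_force: [-0.1, -3.3, -0.5]
gripper_width: 0.0008
```

Request:
carry_out --motion '[0, 0, 0, -0.1, 0, 0, 0, 0, 0, 0, -0.1, 0, 0, 0, 0, 0, 0, 0, 0, 0, 0]'

```text
time_s: 18.82
tcp_pos: [0.5077, -0.0113, 0.0364]
eef_rot: [180.0, 8.1, -81.7]
contact_force: [0.6, -2.5, 0.3]
gripper_width: 0.0005
```

Request:
carry_out --motion '[0, 0, 0, -0.1, 0, 0, 0, 0, 0, 0, -0.1, 0, 0, 0, 0, 0, 0, 0, 0, 0, 0]'

```text
time_s: 19.07
tcp_pos: [0.5075, -0.0094, 0.0366]
eef_rot: [180.0, 8.0, -81.7]
contact_force: [0.2, -2.1, 0.0]
gripper_width: 0.0004
```

Request:
carry_out --motion '[0, 0, 0, -0.1, 0, 0, 0, 0, 0, 0, -0.1, 0, 0, 0, 0, 0, 0, 0, 0, 0, 0]'

```text
time_s: 19.32
tcp_pos: [0.5072, -0.0074, 0.0369]
eef_rot: [180.0, 8.0, -81.7]
contact_force: [0.2, -2.6, 0.3]
gripper_width: 0.0006
```

Request:
carry_out --motion '[0, 0, 0, -0.1, 0, 0, 0, 0, 0, 0, 0, 0, 0, 0, 0, 0, 0, 0, 0, 0, 0]'

```text
time_s: 19.57
tcp_pos: [0.5071, -0.0065, 0.0371]
eef_rot: [180.0, 8.1, -81.7]
contact_force: [0.0, -1.3, -0.3]
gripper_width: 0.0002
```

Request:
carry_out --motion '[0, 0, 0, -0.1, 0, 0, 0, 0, 0, 0, -0.1, 0, 0, 0, 0, 0, 0, 0, 0, 0, 0]'

```text
time_s: 19.82
tcp_pos: [0.5068, -0.0045, 0.0373]
eef_rot: [180.0, 8.0, -81.7]
contact_force: [-0.2, -1.8, 0.4]
gripper_width: 0.0005
```

Request:
carry_out --motion '[0, 0, 0, -0.1, 0, 0, 0, 0, 0, 0, 0, 0, 0, 0]'

```text
time_s: 19.98
tcp_pos: [0.5066, -0.0035, 0.0375]
eef_rot: [180.0, 8.0, -81.7]
contact_force: [0.0, -1.8, -1.5]
gripper_width: 0.0003
```

Request:
carry_out --motion '[0, 0, 0, -0.1, 0, 0, 0, 0, 0, 0, -0.1, 0, 0, 0, 0, 0, 0, 0, 0, 0, 0]'

```text
time_s: 20.23
tcp_pos: [0.5063, -0.0015, 0.0378]
eef_rot: [180.0, 8.0, -81.7]
contact_force: [-0.8, -1.0, -1.3]
gripper_width: 0.0003
```

Request:
carry_out --motion '[0, 0, 0, -0.1, 0, 0, 0, 0, 0, 0, 0, 0, 0, 0]'

```text
time_s: 20.4
tcp_pos: [0.5062, -0.0006, 0.0379]
eef_rot: [180.0, 8.0, -81.7]
contact_force: [0.8, -1.4, -0.7]
gripper_width: 0.0003
```

Request:
carry_out --motion '[0, 0, 0, -0.1, 0, 0, 0, 0, 0, 0, -0.1, 0, 0, 0]'

```text
time_s: 20.57
tcp_pos: [0.5059, 0.0013, 0.0381]
eef_rot: [179.9, 8.0, -81.7]
contact_force: [-0.5, -3.4, -1.5]
gripper_width: 0.0002
```

Request:
carry_out --motion '[0, 0, 0, -0.1, 0, 0, 0, 0, 0, 0, 0, 0, 0, 0]'

```text
time_s: 20.73
tcp_pos: [0.5058, 0.0024, 0.0383]
eef_rot: [180.0, 8.0, -81.7]
contact_force: [-0.2, -1.8, -1.0]
gripper_width: 0.0005
```

Request:
carry_out --motion '[0, 0, 0, -0.1, 0, 0, 0, 0, 0, 0, -0.1, 0, 0, 0]'

```text
time_s: 20.9
tcp_pos: [0.5055, 0.0042, 0.0386]
eef_rot: [179.9, 8.0, -81.7]
contact_force: [-0.6, -2.4, -1.0]
gripper_width: 0.0006
```

Request:
carry_out --motion '[0, 0, 0, -0.1, 0, 0, 0, 0, 0, 0, 0, 0, 0, 0]'

```text
time_s: 21.07
tcp_pos: [0.5053, 0.0054, 0.0388]
eef_rot: [180.0, 8.0, -81.7]
contact_force: [0.2, -1.2, -0.6]
gripper_width: 0.0004
```

Request:
carry_out --motion '[0, 0, 0, -0.1, 0, 0, 0, 0, 0, 0, -0.1, 0, 0, 0]'

```text
time_s: 21.23
tcp_pos: [0.5051, 0.0071, 0.039]
eef_rot: [179.9, 8.0, -81.7]
contact_force: [0.5, -3.9, -2.3]
gripper_width: 0.0001
```

Request:
carry_out --motion '[0, 0, 0, -0.1, 0, 0, 0, 0, 0, 0, 0, 0, 0, 0]'

```text
time_s: 21.4
tcp_pos: [0.5049, 0.0079, 0.0391]
eef_rot: [179.9, 8.0, -81.7]
contact_force: [0.1, -4.8, -1.8]
gripper_width: 0.0005
```

Request:
carry_out --motion '[0, 0, 0, -0.05, 0, 0, 0, 0, 0, 0, 0, 0, 0, 0]'

```text
time_s: 21.57
tcp_pos: [0.5048, 0.0082, 0.0392]
eef_rot: [179.9, 8.0, -81.7]
contact_force: [0.7, -6.2, -2.1]
gripper_width: 0.0004
```

Request:
carry_out --motion '[0, 0, 0, -0.05, 0, 0, 0, 0, 0, 0, 0, 0, 0, 0]'

```text
time_s: 21.73
tcp_pos: [0.5047, 0.0085, 0.0392]
eef_rot: [179.9, 8.0, -81.7]
contact_force: [1.2, -6.7, -2.7]
gripper_width: 0.0006
```

```bash
python3 st.py
```

```text
21.7333 [0.50466738 0.00847034 0.03919139] [179.92744765   7.99984965 -81.68815613] w 0.0006325029006215681
bed-frame tcp mm [137.8   0.2  10.1] F bed [-7.11 -0.24 -1.7 ]
```

Request:
carry_out --motion '[0, 0, 0, -0.05, 0, 0, 0, 0, 0, 0, 0, 0, 0, 0]'

```text
time_s: 21.9
tcp_pos: [0.5046, 0.0088, 0.0393]
eef_rot: [179.9, 8.0, -81.7]
contact_force: [1.5, -7.9, -2.2]
gripper_width: 0.0008
```

Request:
carry_out --motion '[0, 0, 0, -0.05, 0, 0, 0, 0, 0, 0, 0, 0, 0, 0, 0, 0, 0, 0, 0, 0, 0]'

```text
time_s: 22.15
tcp_pos: [0.5045, 0.0091, 0.0393]
eef_rot: [179.9, 8.0, -81.7]
contact_force: [0.8, -8.8, -3.2]
gripper_width: 0.0006
```

```bash
python3 st.py
```

```text
22.15 [0.50451621 0.00907723 0.03929226] [179.92112136   7.97919358 -81.69146217] w 0.0005821941399813094
bed-frame tcp mm [138.4   0.3  10.1] F bed [-9.2   0.48 -1.91]
```

Request:
carry_out --motion '[0, 0, 0, 0, 0, 0, 0, 0, 0, 0, 0, 0, 0, 0, 0, 0, 0, 0, 0, 0, 0, 0, 0, 0, 0, 0, 0, 0, 0, 0, 0, 0, 0, 0, 0, 0, 0, 0, 0, 0, 0, 0, 0, 0, 0, 0, 0, 0, 0, 0, 0, 0, 0, 0, 0, 0]'

```text
time_s: 22.82
tcp_pos: [0.5045, 0.009, 0.0393]
eef_rot: [179.9, 8.0, -81.7]
contact_force: [1.0, -8.7, -2.8]
gripper_width: 0.0005
```

Request:
carry_out --motion '[0, 0, 0, 0.05, 0, 0, 0, 0, 0, 0, 0.05, 0, 0, 0, 0, 0, 0, 0.05, 0, 0, 0, 0, 0, 0, 0.05, 0, 0, 0, 0, 0, 0, 0.1, 0, 0, 0, 0, 0, 0, 0.1, 0, 0, 0, 0, 0, 0, 0.2, 0, 0, 0, 0, 0, 0, 0.4, 0, 0, 0, 0, 0, 0, 0.8, 0, 0, 0, 0, 0, 0, 1.2, 0, 0, 0, 0, 0, 0, 1.5, 0, 0, 0, 0, 0, 0, 1.5, 0, 0, 0, 0, 0, 0, 1.5, 0, 0, 0, 0, 0, 0, 1.5, 0, 0, 0, 0, 0, 0, 1.2, 0, 0, 0, 0, 0, 0, 0.6, 0, -0.5, 0, 0, 0, 0, 0, 0, -1, 0]'

```text
time_s: 24.23
tcp_pos: [0.5195, -0.0993, 0.0383]
eef_rot: [179.8, 8.1, -81.8]
contact_force: [0.1, -0.7, -0.1]
gripper_width: 0.0005
```

Request:
carry_out --motion '[0, 0, 0, 0, 0, -1.5, 0, 0, 0, 0, 1, 0, -1.5, 0, 0, 0, 0, 2, 0, -1.5, 0, 0, 0, 0, 2, 0, -1.5, 0, 0, 0, 0, 2, 0, -1.5, 0, 0, 0, 0, 2, 0, -1, 0, 0, 0, 0, 2, 0, -0.5, 0, 0, 0, 0, 2, 0, 0, 0, 0, 0, 0, 1, 0, 0, 0, 0, 0, 0, 0.5, 0, 0, 0, 0, 0, 0, 0, 0, 0, 0, 0, 0, 0, 0, 0, 0, 0, 0]'

```text
invalid input at $.motion: expected a multiple of 7 numbers
```

```bash
python3 st.py
python3 - <<'E'
from h import *
from plant import r
out=[]
for v,(x0,y0,w,hh) in dict(side=(200,130,100,90),top=(150,170,100,70)).items():
    i=r.capture(v)["pixels"][:,:,::-1]
    out.append(cv2.resize(i[y0:y0+hh,x0:x0+w],(400,int(hh*4)),interpolation=cv2.INTER_CUBIC))
H=max(o.shape[0] for o in out);out=[cv2.copyMakeBorder(o,0,H-o.shape[0],0,0,cv2.BORDER_CONSTANT) for o in out]
cv2.imwrite("pics/end.png",np.hstack(out))
E
```

```text
24.2333 [ 0.51950192 -0.09927942  0.03828968] [179.7855603    8.06326513 -81.81963208] w 0.00046331541530208423
bed-frame tcp mm [29.9  1.2 24.4] F bed [-0.76  0.04  0.02]
```

View pics/end.png

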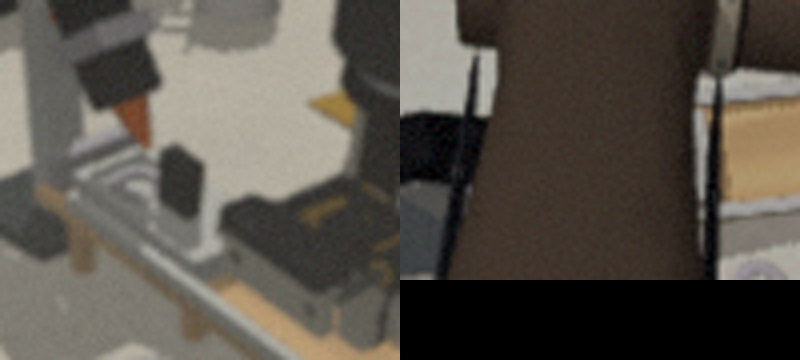

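The carrier sits home with its front at the stop, around (80,175) in the side panel, and the washer is under the nozzle at about (140,185). One retreat call was refused for a bad row length, so I'll send it again.

Request:
carry_out --motion '[0, 0, 0, 0, 0, -0.8, 0, 0, 0, 0, 1, 0, -1.5, 0, 0, 0, 0, 2, 0, -1.5, 0, 0, 0, 0, 2, 0, -1.5, 0, 0, 0, 0, 2, 0, -1.5, 0, 0, 0, 0, 2, 0, -1, 0, 0, 0, 0, 1, 0, -0.5, 0, 0, 0, 0, 0.5, 0, 0, 0, 0, 0, 0, 0, 0, 0, 0, 0, 0, 0, 0, 0, 0, 0, 0, 0, 0, 0, 0, 0, 0]'

```text
time_s: 25.25
tcp_pos: [0.5367, -0.2111, 0.1061]
eef_rot: [179.9, 8.1, -81.7]
contact_force: [0.2, 0.6, -0.3]
gripper_width: 0.001
```

```bash
python3 st.py
python3 - <<'E'
from plant import r
print(r.close_job())
E
```

```text
25.25 [ 0.53672121 -0.21113364  0.10614492] [179.89482906   8.07865406 -81.65776129] w 0.0009741606700502259
bed-frame tcp mm [-72.7   0.4 107.3] F bed [ 0.57 -0.27 -0.34]
the job is handed in; nothing more can be done
None
```

The job is handed in at about 25 s on the robot clock; no verdict was reported. I set the silver carrier on the low end of the bed by its handle, with the pocket uphill. I then pushed its tail up the ramp with the shut fingers until the stop was felt, pressed for about 0.7 s and backed off.

**Last checks:**
- **Push force:** the wrist read about 9 N along the bed during the press. Taking off the 2–4 N of sliding friction measured on the way up leaves an estimated 5–7 N on the stop, which I could not measure directly.
- **Final position:** the last side picture shows the carrier home between the rails with its front at the stop. The washer is in its pocket, under the nozzle.
- **Clear of the part:** the arm ended well clear, reading about 0.7 N, which is within its noise.

**Failed or unconfirmed:**
- **Light contact after release:** I could not measure the carrier's remaining touch on the stop. It rests on the side picture and on friction holding the carrier against the spring.
- **No top view at the end:** the arm blocked it.
- **Refused call:** one retreat move was rejected for a bad row count and re-sent. Nothing moved because of it.

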